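Nip a beech blank in the drilling jig, backlash taken up

TASK

Draw the jig's blue stop right back by its black handle, lay the light beech blank in the steel channel, let go of it, then bring the stop up by the handle until the blank presses the sprung gauge with about 7.5 N (the rim of the barrel then stands in the plunger's red band). Arrive by pushing forwards only and gently, so that the handle's play is left taken up on the forward side; never press the gauge beyond 13 N, and if you go too far, draw back clear and come up again. Let go of the handle and leave the walnut block, the screwdriver and the spanner where they are.

Things in the scene. Friction and masses are not known exactly. Their poses are not given: they have to be found in the camera images.
- jig: Fixed drilling jig: aluminium base plate 130 x 420 x 20 mm, origin on the table under the jig, z up, +y = forwards (the way the stop advances). On the plate lie, along the jig's y at x = 0: the blue stop, the channel, the green gauge. With the stop right back, a blank laid with its middle at jig y = +14 mm is clear of both nose and plunger.
- gauge: Green sprung gauge fixed on the jig, housing 60 x 50 x 56 mm, round white face on top; origin under its middle, 150 mm ahead of the jig's origin and 20 mm up, same axes. A dark barrel (26 mm thick) and, out of it, a white plunger point back (-y), 45 mm above the table. The plunger yields 1 mm per 1.5 N, from 0 N, at most 14 mm; at 7.5 N its red band is half in the barrel.
- plunger_nominal (a point): Where the free plunger tip (18 mm steel disc) nominally stands: jig y = +75 mm, 45 mm above the table, fixed to the jig. The barrel is screwed in or out, so the real tip is up to 14 mm ahead of or behind it: that is not measured and must be felt (or seen).
- channel (a point): Middle of the channel's floor (top of the base plate): jig (0, 32, 20) mm, same axes as the jig. Two dark steel guides, 12 mm high and 8 mm thick, inner faces 19 mm either side, run along the jig's y from jig y = -5 to +70 mm; the blank lies between them on the plate, long side along y.
- stop (a joint): Travel of the blue stop along the jig's +y, m: 0 right back, 0.09 fully forward; its middle (handle, play centred) is then at jig y = -150 mm + travel. It slides stiffly, constant drag about 12 N both ways, and stays where it is left. It starts so far forward that the blank does not fit.
- handle (a joint): Position of the handle within its play in the stop, m: -0.006 = bearing on the rear lug (drawing back), +0.006 = bearing on the forward lug (pushing forwards). Within this 12 mm of play the handle moves with about 1 N and the stop does not move.
- handle_grip (a point): Grip point on the axis of the handle, an upright black round post 22 mm thick from 71 to 139 mm above the table; this point is at 116 mm. It stands on a steel dog between two blue lugs (tops 72 mm above the table, as wide as 45 mm in x). Pinch it from above, fingers before and behind it along the jig's y.
- nose_tip (a point): Middle of the flat face of the stop's nose (black pad, 28 mm across), which pushes the blank; 45 mm above the table; 95 mm ahead (+y) of the stop's middle. At joint stop = 0 it lies at jig y = -55 mm, and moves with the stop.
- blank: Loose light beech block, 32 (x) x 70 (y) x 50 (z) mm, about 0.1 kg, origin under its middle. Take it across its 32 mm.
- walnut: Loose dark walnut block of the same size as the blank, not to be used; origin under its middle.
- driver: Loose screwdriver with red handle, 200 mm long, lying on the table in front of the jig, origin under its middle, along its x. Leave it.
- spanner: Loose spanner, 180 mm long, 20 mm high, lying on the table in front of the jig, origin under its middle, along its x. Leave it.

How it is judged:
On the way, in this order (a step that is already met when the one before it is completed fails the run):
1. the stop is drawn back to within 30 mm of its rear end (value of joint stop below 0.03 m), for 0.1 s.
2. the blank lies flat in the channel, let go, not pressing the gauge, the stop still back (within 45 mm of its rear end) (x of blank in the frame of jig between -0.005 and 0.005 m and y of blank in the frame of jig between -0.005 and 0.065 m and z of blank in the frame of jig below 0.023 m and angle between blank's own z axis and vertical below 0.08 rad and angle between the y axis of blank and the y axis of jig, either way round below 0.15 rad and contact force between the fingers and blank below 0.1 N and contact force between blank and gauge below 1 N and value of joint stop below 0.045 m), for 0.2 s.
At the end, for the whole second after the job is handed in: The blank lies flat in the channel (within 5 mm and 0.15 rad of its line), at rest, nipped between the stop's nose and the gauge plunger, pressing the gauge with 5 to 10 N; the handle's play is taken up on the forward side (joint handle above 4 mm); the robot touches nothing (x of blank in the frame of jig between -0.005 and 0.005 m and y of blank in the frame of jig between -0.005 and 0.065 m and z of blank in the frame of jig below 0.023 m and angle between blank's own z axis and vertical below 0.08 rad and angle between the y axis of blank and the y axis of jig, either way round below 0.15 rad and contact force between blank and gauge between 5 and 10 N and value of joint handle above 0.004 m and linear speed of blank below 0.005 m/s and contact force between stop and blank above 3 N).
It fails at once if the gauge is pressed with more than 13 N (contact force between gauge and anything else above 13 N).
It fails at once if the walnut block is moved more than 20 mm (distance of walnut from where it was at the start of the episode above 0.02 m).
It fails at once if the screwdriver is moved more than 20 mm (distance of driver from where it was at the start of the episode above 0.02 m).
It fails at once if the spanner is moved more than 20 mm (distance of spanner from where it was at the start of the episode above 0.02 m).
It also fails if it takes over 72 s, if anything falls off the work surface, if the arm or the gripper's body presses on something with over 40 N, if the wrist force passes 120 N, or if a joint passes its speed limit or range.

ROBOT

A 6-joint arm with a two-finger parallel gripper is mounted at the origin on the work surface. World frame = base frame: x ahead of the robot, y to its left, z up, the work surface at z = 0. Lengths are in m, angles in rad, forces in N, time in s.
With the tool pointing down it reaches from about 0.275 to 0.875 m from the base axis. Payload 12.5 kg.
Tool frame: the origin (TCP) lies on the centre line of the jaws, within the pads' length; the fingertips stand 17 mm ahead of it and the grasp point (between the pads) lies 2 mm behind it (nose_length is the distance from the TCP to the fingertips, in m); z points along the fingers, y is the line along which they close (so a half turn about z gives the same grasp; the last joint's range is limited). The gripper opens to 85 mm and grips with 20 to 120 N. Pads are 22 mm wide; open, the fingers measure 114 mm over their backs; the gripper's body (76 mm by 85 mm) begins 54 mm behind the grasp point. The pads swing forward as they close: fully open they stand 13 mm farther back than shut.
Start: joints at [-0.085, 0.351, 1.652, -0, 1.139, -0.085], TCP at [0.55, 0, 0.248] pointing down, gripper open.
Joint ranges: [-2.75, 2.75], [-0.79, 2.1], [0.01, 2.65], [-1.57, 4.71], [0.07, 3.14], [-2.87, 2.87]. Speed limits (rad/s): [2.22, 2.22, 2.79, 3.14, 3.14, 3.14].

INTERFACE

Orientations are given as a rotation vector (axis times angle).
In Python, from cell import * gives the robot as it stands.
- The arm moves only by the tool drive_tool, never from a script. Its argument "steps" is a list of rows, each an object with "offset": the shift along the tool's x, y, z normalised to -1 to 1, where 1 is 30 cm, a list of three; "delta_rot": the turn, a rotation vector about the tool's x, y, z normalised to -1 to 1, where 1 is 90 degrees, a list of three; "jaw": the gripper's target within -1 to 1 (fully open at 1, half-way at 0, shut at -1). In form: [{"offset": [x, y, z], "delta_rot": [rx, ry, rz], "jaw": jaw}, ...]. A call has 1 to 10 rows; each row is the pose to reach, as a shift and turn from the pose commanded when the call began, along the tool's axes at that moment; what a row does not reach only later rows make up. A row lasts 1/12 s, in which the tool goes at most 41.7 mm and 7.16 degrees, less where a joint would pass 70% of its speed; a pose out of reach is approached as far as the arm can. A call with a number of a shift or a turn outside -1 to 1 is refused whole. A call with a gripper value outside its range is refused whole. The fingers move at their own pace and stop on an object; "newtons" is the grip in N (left out, the last holds). Time passes only in rows, so rows that repeat a pose let the fingers close. It gives the time, the measured TCP pose, the force, the opening and the grip force at its end, in the units of the state.
- read_state(): the state, without advancing time (a new reading comes with each control period).
- grab_frame(name): name is "scene" or "side" or "wrist"; returns a dict with "img" (400x640x3 uint8, red, green, blue), "intrinsics" (3x3 intrinsics, pixels), "eye" and "orientation" of the camera in the world. Camera axes: x right, y down, z forward; pixel columns grow to the right and rows downward; lengths in m; the calibration is good to about 2 mm. The wrist camera is an equidistant fisheye: a pixel r from the principal point sees the ray r / f radians off the axis. A picture is of the moment at which its call begins. There is no depth.
- close_job(): hands the job in; it is judged then, once.
The state is a dict: "time": time; "joints": joint angles; "joint_velocities": joint speeds; "joint_efforts": joint torques, N m; "position": TCP position; "tcp_rot": TCP orientation; "contact_force": force on the tool from outside, world axes, zero at the start; "ft_torque": the same for the moment, N m; "gripper_width": opening from 0.0 (shut) to 1.0 (fully open); "grip_force": force on a finger pad.
Only numpy, scipy, OpenCV 4.12 (cv2) and the standard library are available. Lean on these libraries where they do the work, as an engineer would, in place of code of your own. Each camera call takes 0.05 s, during which the arm holds its last target. There are 200 camera calls.

## Working session

There is one attempt and no reset: what is moved stays moved. The work goes in short steps, Python scripts to look and compute and a tool call to move; the robot and the scene stay as the last step left them, time stands still between calls to the robot, and variables do not carry over. Pictures are saved under pics/ and viewed, at most 10 in all, crops included, and the job is handed in when it is done.

Besides the shell and the picture viewer there is one more tool, called after ">>>" as name(argument=value, ...) on one line, values as JSON. drive_tool: Moves the arm, as the interface text tells. Its arguments: {"type":"object","properties":{"steps":{"type":"array"},"newtons":{"type":"number"}},"required":["steps"]}

```bash
mkdir -p pics; ls
python3 - <<'E'
from cell import *
import cv2,numpy as np
for n in("scene","side"):
    f=grab_frame(n);cv2.imwrite(f"pics/{n}0.png",f["img"][:,:,::-1]);print(n,f["intrinsics"],f["eye"],f["orientation"])
print(read_state())
E
```

```text
pics
scene [[487.70048425   0.         320.73630191]
 [  0.         487.70048425 201.1433302 ]
 [  0.           0.           1.        ]] [1.20889954 0.38053551 0.82975937] [-1.39189415 -2.11295035  0.942868  ]
side [[457.09923147   0.         314.13060538]
 [  0.         457.09923147 195.32087251]
 [  0.           0.           1.        ]] [ 0.41132905 -0.71821737  0.86064665] [-2.33923534  0.11166474 -0.04388873]
{'time': 0.1, 'joints': array([-8.46059181e-02,  3.51185451e-01,  1.65235877e+00,  1.59457283e-05,
        1.13908713e+00, -8.46266531e-02]), 'joint_velocities': array([-0.001343  , -0.0025406 , -0.00095783, -0.00069553,  0.0022496 ,
       -0.00029613]), 'joint_efforts': array([ 7.48983075e-04, -5.06837368e+01, -2.91875267e+01, -4.43532826e-05,
        2.64409253e-03,  5.99887670e-06]), 'position': array([5.49723602e-01, 4.93644605e-05, 2.47811050e-01]), 'tcp_rot': array([-2.22085776e+00, -2.22088897e+00,  1.03441950e-03]), 'contact_force': array([-0.93732052,  0.3174418 , -0.16599059]), 'ft_torque': array([ 0.01376115,  0.00348097, -0.01005171]), 'grip_force': 0.0, 'gripper_width': 1.0018175587837874}
```

View pics/scene0.png

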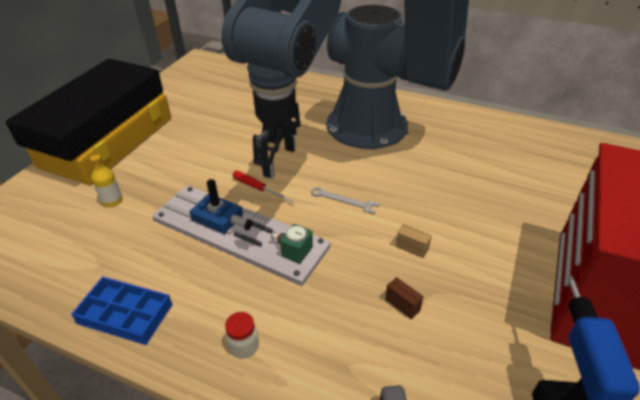

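View pics/side0.png

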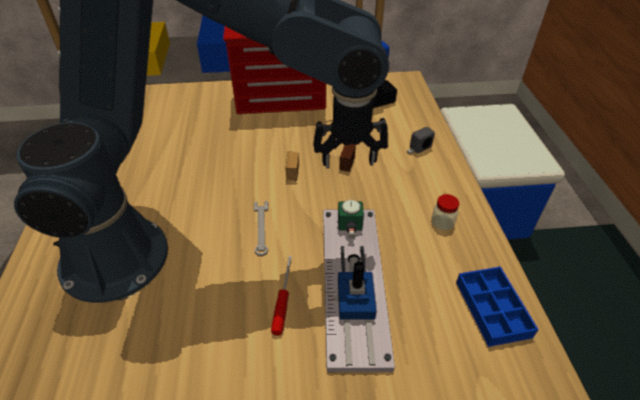

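The side view shows the jig with its plate corners near (325,210), (374,209), (393,369) and (328,369). The handle is at about (358,272), the gauge at (350,212), the beech blank at (292,166) and the walnut at (347,157). I'll enlarge both views.

Run:
```python
import cv2,numpy as np
a=cv2.imread("pics/side0.png")[140:380,260:410]
b=cv2.imread("pics/scene0.png")[165:325,145:445]
a=cv2.resize(a,None,fx=2.5,fy=2.5,interpolation=cv2.INTER_CUBIC)
cv2.imwrite("pics/a.png",a)
b=cv2.resize(b,None,fx=2.66,fy=2.66,interpolation=cv2.INTER_CUBIC)
cv2.imwrite("pics/b.png",b)
```

```text
(no output)
```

View pics/a.png

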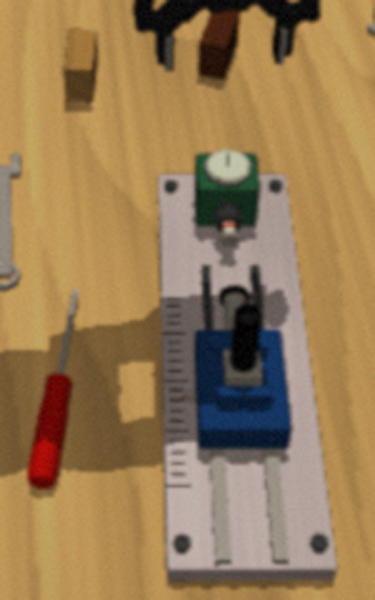

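View pics/b.png

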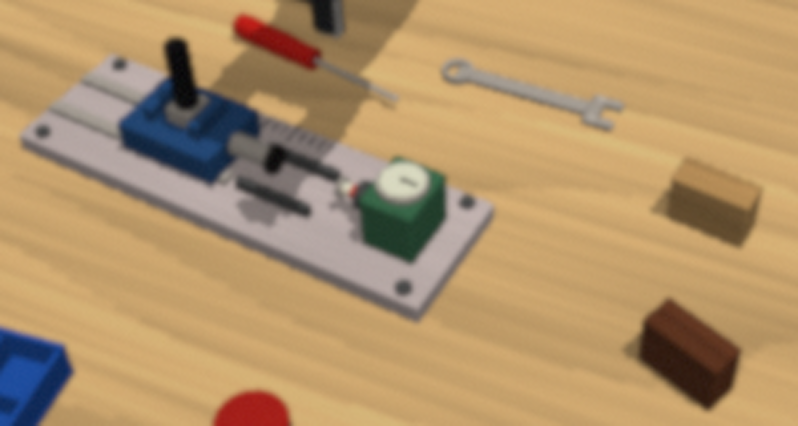

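```bash
cat > h.py <<'E'
import numpy as np, cv2
from scipy.spatial.transform import Rotation as R
from scipy.optimize import least_squares
K=lambda f:np.array([[f[0],0,f[1]],[0,f[0],f[2]],[0,0,1]])
C={"side":(K((457.099,314.131,195.321)),[.41132905,-.71821737,.86064665],[-2.33923534,.11166474,-.04388873]),
"scene":(K((487.7,320.736,201.143)),[1.20889954,.38053551,.82975937],[-1.39189415,-2.11295035,.942868])}
def ray(c,px,z):
    k,e,o=C[c];d=R.from_rotvec(o).apply(np.linalg.inv(k)@[px[0],px[1],1]);return np.array(e)+d*(z-e[2])/d[2]
def proj(c,P):
    k,e,o=C[c];p=R.from_rotvec(o).inv().apply(np.array(P)-e)@k.T;return p[:,:2]/p[:,2:]
def pose(v,P):
    c,s=np.cos(v[2]),np.sin(v[2]);P=np.array(P,float)
    return np.c_[v[0]+c*P[:,0]-s*P[:,1],v[1]+s*P[:,0]+c*P[:,1],P[:,2]]
def fit(obs,x0):
    r=lambda v:np.concatenate([(proj(c,pose(v,P))-px).ravel() for c,P,px in obs])
    s=least_squares(r,x0,loss='soft_l1');return s.x,r(s.x)
A=lambda p:np.array(p)/2.5+[260,140]
B=lambda p:np.array(p)/2.66+[145,165]
E
python3 - <<'E'
from h import *
np.set_printoptions(precision=4,suppress=True)
P=[[-.065,-.21,.02],[.065,-.21,.02],[.065,.21,.02],[-.065,.21,.02]]
j,r=fit([("side",P,A([(167,572),(334,572),(289,176),(160,176)])),("scene",P,B([(115,56),(22,140),(418,313),(494,208)]))],[.5,0,0]);print(j,r)
Q=[[-.016,-.035,.05],[.016,-.035,.05],[.016,.035,.05],[-.016,.035,.05]]
b,r=fit([("side",Q,A([(65,64),(94,68),(98,30),(69,28)])),("scene",Q,B([(672,183),(690,158),(762,188),(745,213)])[[1,0,3,2]])],[.35,.25,0]);print(b,r)
print([ray("side",p,.05) for p in A([(65,64),(94,68),(98,30),(69,28)])])
print([ray("scene",p,.05) for p in B([(690,158),(672,183),(745,213),(762,188)])])
for c,p in(("side",A((248,310))),("scene",B((176,42)))): 
  h=ray(c,p,.139);d=h[:2]-j[:2];print(h,d@[np.cos(j[2]),np.sin(j[2])],d@[-np.sin(j[2]),np.cos(j[2])])
E
```

```text
[ 0.5554 -0.1217 -0.1022] [-0.8123 -2.5096  0.6876 -2.0707 -0.6501 -1.9203  0.2184 -2.1187 -1.3847
 -1.4291 -2.4376 -2.3431 -1.6909 -0.1417 -0.5498 -0.7293]
[ 0.4429  0.2658 -0.1479] [-0.2183  0.7056 -0.107  -0.5063  0.2609 -1.3975  0.6009 -0.9547 -1.6552
 -0.2859 -1.0078 -0.9781  1.0558 -0.0692  0.3924  0.1705]
[array([0.4226, 0.2365, 0.05  ]), array([0.4537, 0.2267, 0.05  ]), array([0.4627, 0.2919, 0.05  ]), array([0.4303, 0.2986, 0.05  ])]
[array([0.4213, 0.2372, 0.05  ]), array([0.4555, 0.2318, 0.05  ]), array([0.4649, 0.296 , 0.05  ]), array([0.432 , 0.3019, 0.05  ])]
[ 0.5494 -0.1793  0.139 ] -6.664600994737067e-05 -0.05792412459899704
[ 0.546  -0.1783  0.139 ] -0.003613747451851609 -0.057289529293782566
```

```bash
cat >> h.py <<'E'
J=np.array([.5554,-.1217,-.1022])
def jw(x,y,z): return pose(J,[[x,y,z]])[0]
def go(p,yaw):  # yaw deg: world angle of tool y
    from cell import read_state
    s=read_state();T=R.from_rotvec(s["tcp_rot"]);a=np.radians(yaw)
    y=np.array([np.cos(a),np.sin(a),0]);z=np.array([0,0,-1.]);D=R.from_matrix(np.c_[np.cross(y,z),y,z])
    print("off",np.round(T.inv().apply(np.array(p)-s["position"])/.3,4),"rot",np.round((T.inv()*D).as_rotvec()/(np.pi/2),4),"pos",np.round(s["position"],4),"F",np.round(s["contact_force"],1),"t",s["time"],np.round(s["joints"],2))
E
python3 - <<'E'
from h import *
go(jw(-.001,-.0577,.2),84.14)
E
```

```text
off [-0.5968 -0.0039  0.1593] rot [-5.000e-04 -5.000e-04 -9.349e-01] pos [0.5497 0.     0.2478] F [-0.9  0.3 -0.2] t 0.1 [-0.08  0.35  1.65  0.    1.14 -0.08]
```

>>> drive_tool(steps=[{"offset":[-0.597,-0.004,0.159],"delta_rot":[0,0,-0.935],"jaw":1},{"offset":[-0.597,-0.004,0.159],"delta_rot":[0,0,-0.935],"jaw":1},{"offset":[-0.597,-0.004,0.159],"delta_rot":[0,0,-0.935],"jaw":1},{"offset":[-0.597,-0.004,0.159],"delta_rot":[0,0,-0.935],"jaw":1},{"offset":[-0.597,-0.004,0.159],"delta_rot":[0,0,-0.935],"jaw":1},{"offset":[-0.597,-0.004,0.159],"delta_rot":[0,0,-0.935],"jaw":1},{"offset":[-0.597,-0.004,0.159],"delta_rot":[0,0,-0.935],"jaw":1},{"offset":[-0.597,-0.004,0.159],"delta_rot":[0,0,-0.935],"jaw":1},{"offset":[-0.597,-0.004,0.159],"delta_rot":[0,0,-0.935],"jaw":1},{"offset":[-0.597,-0.004,0.159],"delta_rot":[0,0,-0.935],"jaw":1}])

```text
time: 0.93
position: [0.5486, -0.1791, 0.2002]
tcp_rot: [-0.542, -3.094, -0.0]
contact_force: [0.2, -0.4, -0.8]
gripper_width: 1.001
grip_force: 0.0
```

>>> drive_tool(steps=[{"offset":[0,0,0],"delta_rot":[0,0,-0.138],"jaw":1},{"offset":[0,0,0],"delta_rot":[0,0,-0.138],"jaw":1},{"offset":[0,0,0],"delta_rot":[0,0,-0.138],"jaw":1}])

```text
time: 1.18
position: [0.5486, -0.179, 0.2003]
tcp_rot: [-0.207, -3.134, -0.0]
contact_force: [0.2, 0.4, 0.2]
gripper_width: 1.001
grip_force: 0.0
```

Run:
```python
from h import *
from cell import *
f=grab_frame("wrist");cv2.imwrite("pics/w1.png",f["img"][:,:,::-1]);print(f["intrinsics"],f["eye"],f["orientation"])
go(jw(-.001,-.0577,.114),84.14)
```

```text
[[309.70691629   0.         315.47628766]
 [  0.         309.70691629 192.85612933]
 [  0.           0.           1.        ]] [ 0.47872361 -0.16961763  0.32620431] [2.19697476 1.92369007 0.27138313]
off [ 0.0003 -0.      0.2878] rot [ 0.0001 -0.0003 -0.0225] pos [ 0.5487 -0.179   0.2003] F [-0.6  0.9 -0.7] t 1.2333 [-0.4   0.45  1.63  0.    1.06 -1.83]
```

View pics/w1.png

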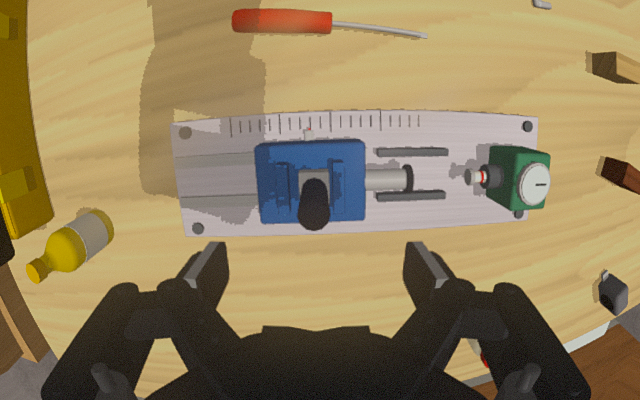

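The wrist view shows the handle at (314,200), centred between the fingers at x≈215 and 415. The guides span x 375–447 and the plunger tip is near (467,177). I'll check the jig fit against this picture and descend.

```bash
cat >> h.py <<'E'
def wray(f,px,z):
    d=np.array(px)-[f["intrinsics"][0,2],f["intrinsics"][1,2]];r=np.hypot(*d);t=r/f["intrinsics"][0,0]
    v=R.from_rotvec(f["orientation"]).apply([*(np.sin(t)*d/r),np.cos(t)]);return np.array(f["eye"])+v*(z-f["eye"][2])/v[2]
def tojig(p):
    c,s=np.cos(J[2]),np.sin(J[2]);d=np.array(p[:2])-J[:2];return np.round([c*d[0]+s*d[1],-s*d[0]+c*d[1]],4)
E
python3 - <<'E'
from h import *
f={"intrinsics":np.array([[309.707,0,315.476],[0,0,192.856],[0,0,1]]),"eye":[ 0.47872361,-0.16961763,0.32620431],"orientation":[2.19697476,1.92369007,0.27138313]}
for n,p,z in[("RL",(172,122),.02),("FL",(537,118),.02),("RR",(186,236),.02),("hole RL",(185,133),.02),("hole RR",(197,229),.02),("hole FL",(527,126),.02),("gL rear top",(376,149),.032),("gL front",(448,150),.032),("gR rear",(374,198),.032),("gR front",(445,197),.032),("plunger tip",(465,177),.045),("nose pad",(412,179),.045),("barrel rim",(483,176),.045),("gauge face",(536,185),.078),("handle",(316,215),.139)]:
  print(n,tojig(wray(f,p,z)))
E
```

```text
RL [-0.066  -0.2066]
FL [-0.0677  0.2065]
RR [ 0.0633 -0.208 ]
hole RL [-0.0529 -0.1922]
hole RR [ 0.0546 -0.1924]
hole FL [-0.0571  0.1907]
gL rear top [-0.0295  0.0022]
gL front [-0.0284  0.0785]
gR rear [0.02   0.0009]
gR front [0.0216 0.0788]
plunger tip [-0.0029  0.094 ]
nose pad [-0.0019  0.0359]
barrel rim [-0.0037  0.1159]
gauge face [-0.0018  0.164 ]
handle [-0.003 -0.057]
```

>>> drive_tool(steps=[{"offset":[0,0,0.288],"delta_rot":[0,0,-0.022],"jaw":1},{"offset":[0,0,0.288],"delta_rot":[0,0,-0.022],"jaw":1},{"offset":[0,0,0.288],"delta_rot":[0,0,-0.022],"jaw":1},{"offset":[0,0,0.288],"delta_rot":[0,0,-0.022],"jaw":1},{"offset":[0,0,0.288],"delta_rot":[0,0,-0.022],"jaw":-1},{"offset":[0,0,0.288],"delta_rot":[0,0,-0.022],"jaw":-1},{"offset":[0,0,0.288],"delta_rot":[0,0,-0.022],"jaw":-1},{"offset":[0,0,0.288],"delta_rot":[0,0,-0.022],"jaw":-1},{"offset":[0,0,0.288],"delta_rot":[0,0,-0.022],"jaw":-1},{"offset":[0,0,0.288],"delta_rot":[0,0,-0.022],"jaw":-1}], newtons=60)

```text
time: 2.07
position: [0.5492, -0.1793, 0.1153]
tcp_rot: [0.159, 3.136, -0.001]
contact_force: [-2.3, -0.0, 5.7]
gripper_width: 0.24
grip_force: 58.3
```

Run:
```python
from h import *
for c,F,L in(("side",A,[("gL front",(206,266),.032),("gR front",(254,266),.032),("gauge face",(228,165),.077),("gauge top back edge c",(227,186),.076),("plungertip",(228,232),.045),("hole RL",(182,544),.02),("hole RR",(319,544),.02),("hole FL",(171,187),.02),("hole FR",(276,186),.02)]),
 ("scene",B,[("gR rear",(238,182),.032),("gR front",(308,210),.032),("gauge face",(403,182),.077),("plungertip",(340,184),.045),("nose",(275,157),.045),("hole FR",(403,288),.02),("hole FL",(467,202),.02),("hole RL",(119,64),.02),("hole RR",(42,131),.02)])):
  for n,p,z in L: print(c,n,tojig(ray(c,F(p),z)))
```

```text
side gL front [-0.0238  0.0745]
side gR front [0.0209 0.0748]
side gauge face [-0.0013  0.1626]
side gauge top back edge c [-0.0036  0.1357]
side plungertip [-0.0025  0.1053]
side hole RL [-0.0517 -0.1925]
side hole RR [ 0.0542 -0.1918]
side hole FL [-0.0546  0.1871]
side hole FR [0.0516 0.1891]
scene gR rear [0.0253 0.0115]
scene gR front [0.0232 0.0824]
scene gauge face [-0.0067  0.1594]
scene plungertip [-0.0049  0.097 ]
scene nose [-0.0048  0.0304]
scene hole FR [0.0478 0.1899]
scene hole FL [-0.0586  0.1887]
scene hole RL [-0.055  -0.1918]
scene hole RR [ 0.0507 -0.1914]
```

>>> drive_tool(steps=[{"offset":[0,0.02,0],"delta_rot":[0,0,0],"jaw":-1},{"offset":[0,0.04,0],"delta_rot":[0,0,0],"jaw":-1}])

```text
time: 2.23
position: [0.5502, -0.1688, 0.1153]
tcp_rot: [0.159, 3.136, -0.005]
contact_force: [-5.4, -12.2, 6.7]
gripper_width: 0.242
grip_force: 58.6
```

I went forwards by mistake there, because tool +y is the jig's forward direction. No harm done, since the nose is well clear of the plunger. Now I'll draw it back.

>>> drive_tool(steps=[{"offset":[0,-0.03,0],"delta_rot":[0,0,0],"jaw":-1},{"offset":[0,-0.06,0],"delta_rot":[0,0,0],"jaw":-1},{"offset":[0,-0.09,0],"delta_rot":[0,0,0],"jaw":-1},{"offset":[0,-0.12,0],"delta_rot":[0,0,0],"jaw":-1},{"offset":[0,-0.15,0],"delta_rot":[0,0,0],"jaw":-1},{"offset":[0,-0.18,0],"delta_rot":[0,0,0],"jaw":-1},{"offset":[0,-0.21,0],"delta_rot":[0,0,0],"jaw":-1},{"offset":[0,-0.24,0],"delta_rot":[0,0,0],"jaw":-1},{"offset":[0,-0.27,0],"delta_rot":[0,0,0],"jaw":-1},{"offset":[0,-0.29,0],"delta_rot":[0,0,0],"jaw":-1}])

```text
time: 3.07
position: [0.5422, -0.2529, 0.1153]
tcp_rot: [0.16, 3.135, 0.003]
contact_force: [4.1, 12.6, 6.6]
gripper_width: 0.242
grip_force: 59.6
```

>>> drive_tool(steps=[{"offset":[0,-0.01,0],"delta_rot":[0,0,0],"jaw":-1},{"offset":[0,-0.015,0],"delta_rot":[0,0,0],"jaw":-1},{"offset":[0,-0.02,0],"delta_rot":[0,0,0],"jaw":-1}])

```text
time: 3.32
position: [0.5417, -0.2585, 0.1153]
tcp_rot: [0.16, 3.135, 0.003]
contact_force: [3.9, 12.1, 6.9]
gripper_width: 0.243
grip_force: 59.6
```

Run:
```python
from h import *
from cell import *
s=read_state();print(tojig(s["position"]),s["contact_force"])
```

```text
[ 0.0003 -0.1375] [ 3.93976953 12.08501701  6.9378688 ]
```

>>> drive_tool(steps=[{"offset":[0,-0.02,0],"delta_rot":[0,0,0],"jaw":1},{"offset":[0,-0.02,0],"delta_rot":[0,0,0],"jaw":1},{"offset":[0,-0.02,0],"delta_rot":[0,0,0],"jaw":1},{"offset":[0,-0.02,-0.1],"delta_rot":[0,0,0],"jaw":1},{"offset":[0,-0.02,-0.23],"delta_rot":[0,0,0],"jaw":1},{"offset":[0,-0.02,-0.33],"delta_rot":[0,0,0],"jaw":1}])

```text
time: 3.82
position: [0.54, -0.2657, 0.2155]
tcp_rot: [0.159, 3.137, -0.001]
contact_force: [-0.6, 0.0, 1.1]
gripper_width: 1.001
grip_force: 0.0
```

Run:
```python
from h import *
go([.443,.266,.15],-8.5)
```

```text
off [0.5014 1.7307 0.2171] rot [-0.0000e+00  5.0000e-04  1.0298e+00] pos [ 0.54   -0.2657  0.2155] F [-0.6  0.   1.1] t 3.8167 [-0.53  0.48  1.55 -0.    1.12 -2.  ]
```

>>> drive_tool(steps=[{"offset":[0.29,1.0,0.0],"delta_rot":[0,0,0.79],"jaw":1},{"offset":[0.29,1.0,0.0],"delta_rot":[0,0,0.79],"jaw":1},{"offset":[0.29,1.0,0.0],"delta_rot":[0,0,0.79],"jaw":1},{"offset":[0.29,1.0,0.0],"delta_rot":[0,0,0.79],"jaw":1},{"offset":[0.29,1.0,0.0],"delta_rot":[0,0,0.79],"jaw":1},{"offset":[0.29,1.0,0.0],"delta_rot":[0,0,0.79],"jaw":1},{"offset":[0.29,1.0,0.0],"delta_rot":[0,0,0.79],"jaw":1},{"offset":[0.29,1.0,0.0],"delta_rot":[0,0,0.79],"jaw":1},{"offset":[0.29,1.0,0.0],"delta_rot":[0,0,0.79],"jaw":1},{"offset":[0.29,1.0,0.0],"delta_rot":[0,0,0.79],"jaw":1}])

```text
time: 4.65
position: [0.4833, 0.0434, 0.2135]
tcp_rot: [1.899, 2.502, 0.0]
contact_force: [0.2, -0.8, 0.3]
gripper_width: 0.998
grip_force: 0.0
```

Run:
```python
from h import *
go([.443,.266,.15],-8.5)
```

```text
off [0.7507 0.0703 0.2116] rot [2.00e-04 1.00e-04 2.68e-01] pos [0.4833 0.0434 0.2135] F [ 0.2 -0.8  0.3] t 4.65 [-0.01  0.28  1.85 -0.    1.01 -0.28]
```

>>> drive_tool(steps=[{"offset":[0.75,0.07,0.21],"delta_rot":[0,0,0.268],"jaw":1},{"offset":[0.75,0.07,0.21],"delta_rot":[0,0,0.268],"jaw":1},{"offset":[0.75,0.07,0.21],"delta_rot":[0,0,0.268],"jaw":1},{"offset":[0.75,0.07,0.21],"delta_rot":[0,0,0.268],"jaw":1},{"offset":[0.75,0.07,0.21],"delta_rot":[0,0,0.268],"jaw":1},{"offset":[0.75,0.07,0.21],"delta_rot":[0,0,0.268],"jaw":1},{"offset":[0.75,0.07,0.21],"delta_rot":[0,0,0.268],"jaw":1},{"offset":[0.75,0.07,0.21],"delta_rot":[0,0,0.268],"jaw":1},{"offset":[0.75,0.07,0.21],"delta_rot":[0,0,0.268],"jaw":1}])

```text
time: 5.4
position: [0.4427, 0.2636, 0.1504]
tcp_rot: [2.376, 2.055, -0.0]
contact_force: [0.5, -0.4, -1.0]
gripper_width: 1.001
grip_force: 0.0
```

Run:
```python
from h import *
from cell import *
f=grab_frame("wrist");cv2.imwrite("pics/w2.png",f["img"][:,:,::-1]);print(f["eye"],f["orientation"])
go([.443,.266,.038],-8.5)
```

```text
[0.45248595 0.33326929 0.27624375] [ 2.85505047 -0.20715624 -0.02987505]
off [ 0.0095 -0.0017  0.3752] rot [ 0.0003 -0.      0.0017] pos [0.443  0.2631 0.1506] F [-0.3  0.5 -0.8] t 5.45 [ 0.45  0.42  1.83 -0.    0.89  0.59]
```

View pics/w2.png

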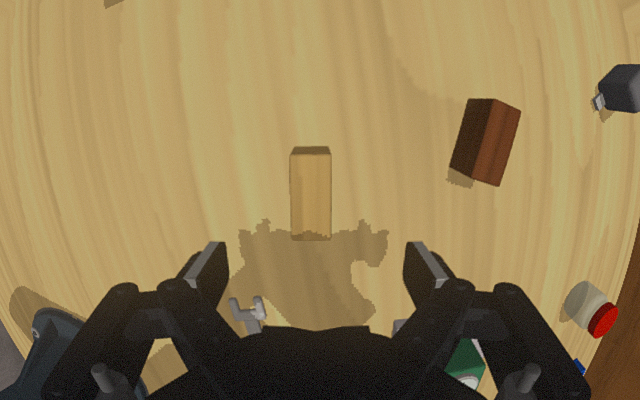

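The blank's top face spans (291,153), (331,153), (331,240) and (290,240). It is aligned with the jaws and slightly left of the middle.

Run:
```python
from h import *
f={"intrinsics":np.array([[309.707,0,315.476],[0,0,192.856],[0,0,1]]),"eye":[0.45248595,0.33326929,0.27624375],"orientation":[2.85505047,-0.20715624,-0.02987505]}
q=np.array([wray(f,p,.05) for p in[(291,153),(331,153),(331,240),(290,240)]]);print(q.round(4),q.mean(0))
m=q.mean(0);d=q[0]+q[1]-q[2]-q[3];a=np.degrees(np.arctan2(d[1],d[0]))-90;print(a)
go([(.443+m[0])/2,(.266+m[1])/2,.038],a)
go([m[0],m[1],.038],a)
```

```text
[[0.4295 0.3019 0.05  ]
 [0.4587 0.2976 0.05  ]
 [0.4496 0.2283 0.05  ]
 [0.4171 0.233  0.05  ]] [0.4387375  0.26518431 0.05      ]
-8.87243447706399
off [ 0.0072 -0.0086  0.3752] rot [ 0.0003 -0.      0.0058] pos [0.443  0.2631 0.1506] F [-0.3  0.5 -0.8] t 5.45 [ 0.45  0.42  1.83 -0.    0.89  0.59]
off [ 0.0048 -0.0154  0.3752] rot [ 0.0003 -0.      0.0058] pos [0.443  0.2631 0.1506] F [-0.3  0.5 -0.8] t 5.45 [ 0.45  0.42  1.83 -0.    0.89  0.59]
```

>>> drive_tool(steps=[{"offset":[0.006,-0.011,0.13],"delta_rot":[0,0,0.005],"jaw":1},{"offset":[0.006,-0.011,0.25],"delta_rot":[0,0,0.005],"jaw":1},{"offset":[0.006,-0.011,0.34],"delta_rot":[0,0,0.005],"jaw":1},{"offset":[0.006,-0.011,0.375],"delta_rot":[0,0,0.005],"jaw":1},{"offset":[0.006,-0.011,0.375],"delta_rot":[0,0,0.005],"jaw":-1},{"offset":[0.006,-0.011,0.375],"delta_rot":[0,0,0.005],"jaw":-1},{"offset":[0.006,-0.011,0.375],"delta_rot":[0,0,0.005],"jaw":-1},{"offset":[0.006,-0.011,0.375],"delta_rot":[0,0,0.005],"jaw":-1},{"offset":[0.006,-0.011,0.375],"delta_rot":[0,0,0.005],"jaw":-1},{"offset":[0.006,-0.011,0.375],"delta_rot":[0,0,0.005],"jaw":-1}], newtons=30)

```text
time: 6.28
position: [0.4406, 0.2664, 0.0393]
tcp_rot: [2.384, 2.045, 0.004]
contact_force: [0.2, -2.9, 8.5]
gripper_width: 0.371
grip_force: 30.2
```

>>> drive_tool(steps=[{"offset":[0,0,0],"delta_rot":[0,0,0],"jaw":-1},{"offset":[0,0,-0.1],"delta_rot":[0,0,0],"jaw":-1},{"offset":[0,0,-0.23],"delta_rot":[0,0,0],"jaw":-1},{"offset":[0,0,-0.36],"delta_rot":[0,0,0],"jaw":-1},{"offset":[0,0,-0.45],"delta_rot":[0,0,0],"jaw":-1}])

```text
time: 6.7
position: [0.4403, 0.2664, 0.1768]
tcp_rot: [2.384, 2.045, 0.006]
contact_force: [1.2, 0.4, -1.1]
gripper_width: 0.368
grip_force: 30.4
```

Run:
```python
from h import *
go(jw(-.002,.014,.17),-5.86)
```

```text
off [-1.1741  0.567   0.0218] rot [ 0.0021 -0.0014 -0.0321] pos [0.4403 0.2664 0.1768] F [ 1.2  0.4 -1.1] t 6.7 [0.45 0.38 1.81 0.   0.95 0.61]
```

>>> drive_tool(steps=[{"offset":[-1.0,0.56,0.02],"delta_rot":[0,0,-0.032],"jaw":-1},{"offset":[-1.0,0.56,0.02],"delta_rot":[0,0,-0.032],"jaw":-1},{"offset":[-1.0,0.56,0.02],"delta_rot":[0,0,-0.032],"jaw":-1},{"offset":[-1.0,0.56,0.02],"delta_rot":[0,0,-0.032],"jaw":-1},{"offset":[-1.0,0.56,0.02],"delta_rot":[0,0,-0.032],"jaw":-1},{"offset":[-1.0,0.56,0.02],"delta_rot":[0,0,-0.032],"jaw":-1},{"offset":[-1.0,0.56,0.02],"delta_rot":[0,0,-0.032],"jaw":-1},{"offset":[-1.0,0.56,0.02],"delta_rot":[0,0,-0.032],"jaw":-1},{"offset":[-1.0,0.56,0.02],"delta_rot":[0,0,-0.032],"jaw":-1},{"offset":[-1.0,0.56,0.02],"delta_rot":[0,0,-0.032],"jaw":-1}])

```text
time: 7.53
position: [0.5608, -0.0587, 0.1674]
tcp_rot: [2.335, 2.1, 0.001]
contact_force: [0.4, 0.5, 0.1]
gripper_width: 0.37
grip_force: 30.4
```

Run:
```python
from h import *
go(jw(-.002,.020,.13),-5.86)
```

```text
off [-0.144  -0.0029  0.1246] rot [ 0.001   0.0002 -0.0024] pos [ 0.5608 -0.0587  0.1674] F [0.4 0.5 0.1] t 7.5333 [-0.19  0.47  1.69 -0.    0.98 -0.08]
```

>>> drive_tool(steps=[{"offset":[-0.1,-0.003,0],"delta_rot":[0,0,-0.002],"jaw":-1},{"offset":[-0.144,-0.003,0.0],"delta_rot":[0,0,-0.002],"jaw":-1},{"offset":[-0.144,-0.003,0.1],"delta_rot":[0,0,-0.002],"jaw":-1},{"offset":[-0.144,-0.003,0.125],"delta_rot":[0,0,-0.002],"jaw":-1},{"offset":[-0.144,-0.003,0.125],"delta_rot":[0,0,-0.002],"jaw":-1}])

```text
time: 7.95
position: [0.5533, -0.0977, 0.1276]
tcp_rot: [-2.326, -2.106, 0.003]
contact_force: [-0.2, 0.4, -1.2]
gripper_width: 0.373
grip_force: 30.3
```

Run:
```python
from h import *
from cell import *
np.set_printoptions(precision=5,suppress=True)
w=grab_frame("wrist");f=grab_frame("side");print(w["eye"],w["orientation"])
a=f["img"][190:370,290:410,::-1];a=cv2.resize(a,(400,600),interpolation=cv2.INTER_CUBIC)
b=cv2.resize(np.ascontiguousarray(w["img"][100:400,215:415,::-1]),(400,600),interpolation=cv2.INTER_CUBIC)
cv2.imwrite("pics/c.png",np.hstack([a,b]));go(jw(-.002,.020,.06),-5.86)
```

```text
[ 0.56041 -0.02782  0.25353] [ 2.86003 -0.14153 -0.02684]
off [-0.0117  0.0034  0.2326] rot [-0.0002 -0.0001  0.0023] pos [ 0.5548 -0.098   0.1298] F [ 0.   0.1 -0.5] t 8.05 [-0.26  0.52  1.72  0.    0.9  -0.16]
```

View pics/c.png

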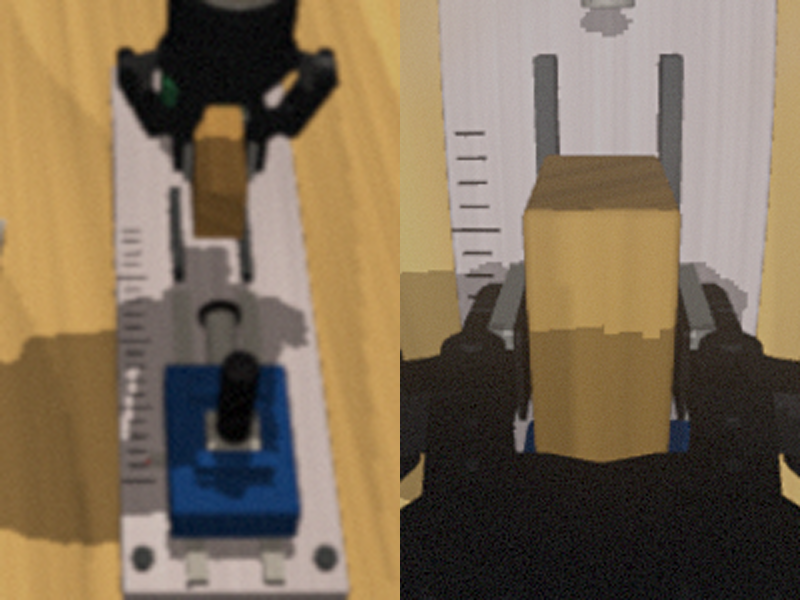

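The right half shows the guides' inner edges at crop x≈557 and 659, and the blank's front top edge from 527 to 680. The blank is about central, and the left half shows the stop well back. I'll measure the residual x offset.

Run:
```python
from h import *
f={"intrinsics":np.array([[309.707,0,315.476],[0,0,192.856],[0,0,1]]),"eye":[0.56041,-0.02782,0.25353],"orientation":[2.86003,-0.14153,-0.02684]}
c=lambda x,y:(215+(x-400)/2,100+y/2)
for n,p,z in[("gLo",(534,57),.032),("gLi",(557,57),.032),("gRi",(659,57),.032),("gRo",(683,57),.032),("gLi2",(557,145),.032),("gRi2",(658,145),.032),("b top L",(527,209),.141),("b top R",(680,209),.141),("b bot L",(547,157),.091),("b bot R",(659,157),.091),("plate L",(441,57),.02),("plate R",(776,57),.02),("tip",(608,8),.045)]:
  print(n,tojig(wray(f,c(*p),z)))
print(tojig([.5548,-.098]))
```

```text
gLo [-0.0296  0.0783]
gLi [-0.0213  0.0782]
gRi [0.0151 0.0784]
gRo [0.0237 0.0786]
gLi2 [-0.0216  0.046 ]
gRi2 [0.0154 0.0462]
b top L [-0.0192  0.057 ]
b top R [0.0101 0.0571]
b bot L [-0.0199  0.0554]
b bot R [0.0104 0.0556]
plate L [-0.0671  0.0783]
plate R [0.0617 0.0789]
tip [-0.0033  0.0957]
[-0.003   0.0235]
```

>>> drive_tool(steps=[{"offset":[-0.005,0.005,0.0],"delta_rot":[0,0,0.002],"jaw":-1},{"offset":[-0.005,0.005,0.08],"delta_rot":[0,0,0.002],"jaw":-1},{"offset":[-0.005,0.005,0.14],"delta_rot":[0,0,0.002],"jaw":-1},{"offset":[-0.005,0.005,0.18],"delta_rot":[0,0,0.002],"jaw":-1},{"offset":[-0.005,0.005,0.21],"delta_rot":[0,0,0.002],"jaw":-1},{"offset":[-0.005,0.005,0.225],"delta_rot":[0,0,0.002],"jaw":-1},{"offset":[-0.005,0.005,0.225],"delta_rot":[0,0,0.002],"jaw":-1}])

```text
time: 8.63
position: [0.5561, -0.1004, 0.0614]
tcp_rot: [-2.332, -2.104, 0.0]
contact_force: [0.8, 0.2, -1.3]
gripper_width: 0.368
grip_force: 30.4
```

>>> drive_tool(steps=[{"offset":[0,0,0.005],"delta_rot":[0,0,0],"jaw":-1},{"offset":[0,0,0.008],"delta_rot":[0,0,0],"jaw":-1},{"offset":[0,0,0.008],"delta_rot":[0,0,0],"jaw":-1}])

```text
time: 8.88
position: [0.5564, -0.1006, 0.0598]
tcp_rot: [2.332, 2.104, 0.001]
contact_force: [0.6, 0.4, -0.7]
gripper_width: 0.367
grip_force: 30.4
```

>>> drive_tool(steps=[{"offset":[0,0,0],"delta_rot":[0,0,0],"jaw":0.6},{"offset":[0,0,0],"delta_rot":[0,0,0],"jaw":0.6},{"offset":[0,0,0],"delta_rot":[0,0,0],"jaw":0.6},{"offset":[0,0,0],"delta_rot":[0,0,0],"jaw":0.6},{"offset":[0,0,-0.1],"delta_rot":[0,0,0],"jaw":0.6},{"offset":[0,0,-0.23],"delta_rot":[0,0,0],"jaw":1},{"offset":[0,0,-0.36],"delta_rot":[0,0,0],"jaw":1},{"offset":[0,0,-0.47],"delta_rot":[0,0,0],"jaw":1},{"offset":[0,0,-0.47],"delta_rot":[0,0,0],"jaw":1}])

```text
time: 9.63
position: [0.5587, -0.1011, 0.2071]
tcp_rot: [2.326, 2.099, 0.009]
contact_force: [1.3, -0.1, 0.7]
gripper_width: 1.0
grip_force: 0.0
```

Run:
```python
from h import *
from cell import *
w=grab_frame("wrist");print(w["eye"],w["orientation"]);cv2.imwrite("pics/w3.png",w["img"][:,:,::-1])
print(read_state()["gripper_width"]);go(jw(-.003,-.143,.2),84.14)
```

```text
[ 0.56424359 -0.03075767  0.33281067] [ 2.85660546 -0.14910647 -0.00725493]
1.004708779365278
off [-0.5465 -0.0099  0.0131] rot [ 0.0028  0.0038 -1.0002] pos [ 0.5575 -0.1009  0.2038] F [-1.5 -0.8 -0.1] t 9.6833 [-0.26  0.43  1.66  0.    1.05 -0.16]
```

View pics/w3.png

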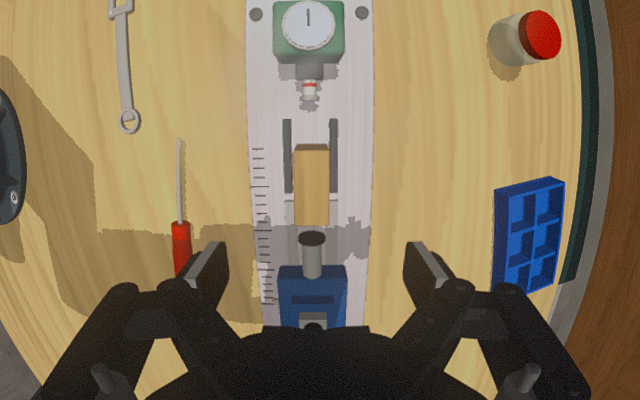

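The blank lies between the guides with its top at (294–329, 150–225). The plunger tip is clear ahead of it at (309,105), and the nose is clear behind. Back to the handle.

>>> drive_tool(steps=[{"offset":[-0.551,-0.01,0.013],"delta_rot":[0.003,0.004,-0.98],"jaw":1},{"offset":[-0.551,-0.01,0.013],"delta_rot":[0.003,0.004,-0.98],"jaw":1},{"offset":[-0.551,-0.01,0.013],"delta_rot":[0.003,0.004,-0.98],"jaw":1},{"offset":[-0.551,-0.01,0.013],"delta_rot":[0.003,0.004,-0.98],"jaw":1},{"offset":[-0.551,-0.01,0.013],"delta_rot":[0.003,0.004,-0.98],"jaw":1},{"offset":[-0.551,-0.01,0.013],"delta_rot":[0.003,0.004,-0.98],"jaw":1},{"offset":[-0.551,-0.01,0.013],"delta_rot":[0.003,0.004,-0.98],"jaw":1},{"offset":[-0.551,-0.01,0.013],"delta_rot":[0.003,0.004,-0.98],"jaw":1},{"offset":[-0.551,-0.01,0.013],"delta_rot":[0.003,0.004,-0.98],"jaw":1},{"offset":[-0.551,-0.01,0.013],"delta_rot":[0.003,0.004,-0.98],"jaw":1}])

```text
time: 10.52
position: [0.5357, -0.2644, 0.195]
tcp_rot: [-0.694, -3.056, -0.003]
contact_force: [0.5, 0.3, 0.1]
gripper_width: 1.002
grip_force: 0.0
```

Run:
```python
from h import *
go(jw(-.002,-.1445,.2),84.14)
```

```text
off [-0.01    0.0019 -0.0168] rot [ 0.0009 -0.005  -0.2193] pos [ 0.5357 -0.2644  0.195 ] F [0.5 0.3 0.1] t 10.5167 [-0.54  0.5   1.57 -0.    1.08 -1.66]
```

>>> drive_tool(steps=[{"offset":[-0.01,0.002,0],"delta_rot":[0.001,-0.005,-0.219],"jaw":1},{"offset":[-0.01,0.002,0],"delta_rot":[0.001,-0.005,-0.219],"jaw":1},{"offset":[-0.01,0.002,0],"delta_rot":[0.001,-0.005,-0.219],"jaw":1},{"offset":[-0.01,0.002,0],"delta_rot":[0.001,-0.005,-0.219],"jaw":1}])

```text
time: 10.85
position: [0.5387, -0.2652, 0.1951]
tcp_rot: [0.164, 3.137, -0.001]
contact_force: [0.2, -0.3, -0.1]
gripper_width: 1.001
grip_force: 0.0
```

Run:
```python
from h import *
from cell import *
go(jw(-.002,-.1445,.115),84.14)
w=grab_frame("wrist");cv2.imwrite("pics/w4.png",w["img"][:,:,::-1])
```

```text
off [ 0.00e+00 -2.00e-04  2.67e-01] rot [-0.0002  0.0001 -0.0015] pos [ 0.5387 -0.2652  0.1951] F [ 0.2 -0.3 -0.1] t 10.85 [-0.53  0.5   1.57 -0.    1.08 -2.  ]
```

View pics/w4.png

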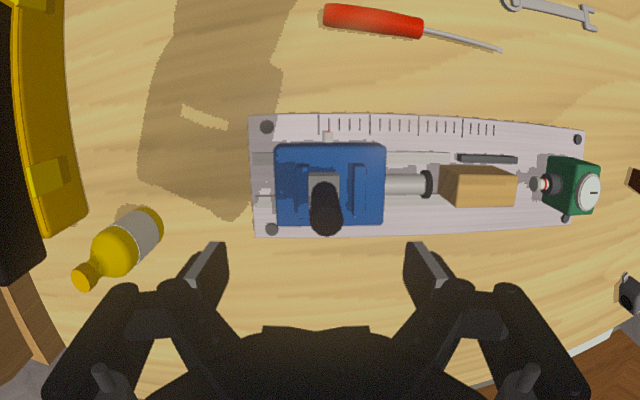

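The handle at (325,205) sits about 8 mm ahead of the jaw middle, which is x≈315. The blank is in line, and the nose at (430,184) is clear behind it. I'll shift by +7 mm and grip.

>>> drive_tool(steps=[{"offset":[0,0.023,0],"delta_rot":[0,0,0],"jaw":1},{"offset":[0,0.023,0.13],"delta_rot":[0,0,0],"jaw":1},{"offset":[0,0.023,0.23],"delta_rot":[0,0,0],"jaw":1},{"offset":[0,0.023,0.263],"delta_rot":[0,0,0],"jaw":1},{"offset":[0,0.023,0.263],"delta_rot":[0,0,0],"jaw":-1},{"offset":[0,0.023,0.263],"delta_rot":[0,0,0],"jaw":-1},{"offset":[0,0.023,0.263],"delta_rot":[0,0,0],"jaw":-1},{"offset":[0,0.023,0.263],"delta_rot":[0,0,0],"jaw":-1},{"offset":[0,0.023,0.263],"delta_rot":[0,0,0],"jaw":-1},{"offset":[0,0.023,0.263],"delta_rot":[0,0,0],"jaw":-1}], newtons=60)

```text
time: 11.73
position: [0.5406, -0.2586, 0.1189]
tcp_rot: [0.171, 3.133, -0.002]
contact_force: [-0.9, 2.7, 6.0]
gripper_width: 0.239
grip_force: 58.3
```

>>> drive_tool(steps=[{"offset":[0,0.015,0],"delta_rot":[0,0,0],"jaw":-1},{"offset":[0,0.03,0],"delta_rot":[0,0,0],"jaw":-1},{"offset":[0,0.045,0],"delta_rot":[0,0,0],"jaw":-1},{"offset":[0,0.06,0],"delta_rot":[0,0,0],"jaw":-1},{"offset":[0,0.07,0],"delta_rot":[0,0,0],"jaw":-1},{"offset":[0,0.07,0],"delta_rot":[0,0,0],"jaw":-1}])

```text
time: 12.23
position: [0.5425, -0.239, 0.1189]
tcp_rot: [0.171, 3.134, -0.006]
contact_force: [-5.1, -7.7, 6.2]
gripper_width: 0.24
grip_force: 58.7
```

```bash
cat >> h.py <<'E'
def st(note=""):
    from cell import read_state
    s=read_state();F=s["contact_force"];print(note,"jig",tojig(s["position"]),"Fy",round(float(F@[-np.sin(J[2]),np.cos(J[2]),0]),2),"t",s["time"])
E
python3 -c "from h import *;st()"
```

```text
jig [-0.0009 -0.118 ] Fy -8.18 t 12.2333
```

>>> drive_tool(steps=[{"offset":[0,0.012,0],"delta_rot":[0,0,0],"jaw":-1},{"offset":[0,0.024,0],"delta_rot":[0,0,0],"jaw":-1},{"offset":[0,0.036,0],"delta_rot":[0,0,0],"jaw":-1},{"offset":[0,0.048,0],"delta_rot":[0,0,0],"jaw":-1},{"offset":[0,0.06,0],"delta_rot":[0,0,0],"jaw":-1},{"offset":[0,0.072,0],"delta_rot":[0,0,0],"jaw":-1},{"offset":[0,0.084,0],"delta_rot":[0,0,0],"jaw":-1},{"offset":[0,0.09,0],"delta_rot":[0,0,0],"jaw":-1},{"offset":[0,0.1,0],"delta_rot":[0,0,0],"jaw":-1},{"offset":[0,0.105,0],"delta_rot":[0,0,0],"jaw":-1}])

```text
time: 13.07
position: [0.5454, -0.2082, 0.1189]
tcp_rot: [0.171, 3.135, -0.007]
contact_force: [-8.7, -12.4, 8.9]
gripper_width: 0.241
grip_force: 58.9
```

Run:
```python
from h import *
from cell import *
st()
w=grab_frame("wrist");print(w["eye"],w["orientation"]);b=cv2.resize(np.ascontiguousarray(w["img"][110:250,390:590,::-1]),(800,560),interpolation=cv2.INTER_CUBIC);cv2.imwrite("pics/w5.png",b)
```

```text
jig [-0.0011 -0.0871] Fy -13.26 t 13.0667
[ 0.47500353 -0.19984482  0.24463771] [2.17165891 1.94718234 0.27295311]
```

>>> drive_tool(steps=[{"offset":[0,0.005,0],"delta_rot":[0,0,0],"jaw":-1},{"offset":[0,0.01,0],"delta_rot":[0,0,0],"jaw":-1},{"offset":[0,0.015,0],"delta_rot":[0,0,0],"jaw":-1},{"offset":[0,0.02,0],"delta_rot":[0,0,0],"jaw":-1},{"offset":[0,0.025,0],"delta_rot":[0,0,0],"jaw":-1},{"offset":[0,0.025,0],"delta_rot":[0,0,0],"jaw":-1}])

```text
time: 13.62
position: [0.5461, -0.2008, 0.1189]
tcp_rot: [0.171, 3.135, -0.007]
contact_force: [-9.7, -10.5, 9.0]
gripper_width: 0.244
grip_force: 58.9
```

```bash
python3 -c "from h import *;st()"
```

```text
jig [-0.0011 -0.0796] Fy -11.4 t 13.6167
```

>>> drive_tool(steps=[{"offset":[0,0.004,0],"delta_rot":[0,0,0],"jaw":-1},{"offset":[0,0.008,0],"delta_rot":[0,0,0],"jaw":-1},{"offset":[0,0.012,0],"delta_rot":[0,0,0],"jaw":-1},{"offset":[0,0.012,0],"delta_rot":[0,0,0],"jaw":-1}])

```text
time: 13.95
position: [0.5465, -0.1972, 0.1189]
tcp_rot: [0.171, 3.135, -0.007]
contact_force: [-10.2, -11.0, 9.3]
gripper_width: 0.242
grip_force: 58.9
```

```bash
python3 -c "from h import *;st()"
```

```text
jig [-0.0012 -0.076 ] Fy -11.95 t 13.95
```

>>> drive_tool(steps=[{"offset":[0,0.004,0],"delta_rot":[0,0,0],"jaw":-1},{"offset":[0,0.008,0],"delta_rot":[0,0,0],"jaw":-1},{"offset":[0,0.012,0],"delta_rot":[0,0,0],"jaw":-1},{"offset":[0,0.012,0],"delta_rot":[0,0,0],"jaw":-1}])

```text
time: 14.28
position: [0.5468, -0.1936, 0.1189]
tcp_rot: [0.171, 3.135, -0.007]
contact_force: [-9.7, -9.6, 9.6]
gripper_width: 0.238
grip_force: 59.0
```

```bash
python3 -c "from h import *;st()"
```

```text
jig [-0.0012 -0.0724] Fy -10.49 t 14.2833
```

>>> drive_tool(steps=[{"offset":[0,0.004,0],"delta_rot":[0,0,0],"jaw":-1},{"offset":[0,0.008,0],"delta_rot":[0,0,0],"jaw":-1},{"offset":[0,0.012,0],"delta_rot":[0,0,0],"jaw":-1},{"offset":[0,0.012,0],"delta_rot":[0,0,0],"jaw":-1}])

```text
time: 14.62
position: [0.5471, -0.19, 0.1189]
tcp_rot: [0.171, 3.135, -0.006]
contact_force: [-9.9, -10.6, 10.1]
gripper_width: 0.24
grip_force: 59.0
```

```bash
python3 -c "from h import *;st()"
```

```text
jig [-0.0012 -0.0688] Fy -11.56 t 14.6167
```

>>> drive_tool(steps=[{"offset":[0,0.004,0],"delta_rot":[0,0,0],"jaw":-1},{"offset":[0,0.008,0],"delta_rot":[0,0,0],"jaw":-1},{"offset":[0,0.008,0],"delta_rot":[0,0,0],"jaw":-1}])

```text
time: 14.87
position: [0.5474, -0.1876, 0.1189]
tcp_rot: [0.171, 3.135, -0.006]
contact_force: [-10.8, -9.9, 10.0]
gripper_width: 0.242
grip_force: 59.0
```

>>> drive_tool(steps=[{"offset":[0,0.004,0],"delta_rot":[0,0,0],"jaw":-1},{"offset":[0,0.008,0],"delta_rot":[0,0,0],"jaw":-1},{"offset":[0,0.008,0],"delta_rot":[0,0,0],"jaw":-1}])

```text
time: 15.12
position: [0.5476, -0.1852, 0.1189]
tcp_rot: [0.171, 3.136, -0.006]
contact_force: [-11.2, -10.1, 12.1]
gripper_width: 0.239
grip_force: 59.0
```

```bash
python3 -c "from h import *;st()"
```

```text
jig [-0.0013 -0.064 ] Fy -11.22 t 15.1167
```

>>> drive_tool(steps=[{"offset":[0,0.004,0],"delta_rot":[0,0,0],"jaw":-1},{"offset":[0,0.008,0],"delta_rot":[0,0,0],"jaw":-1},{"offset":[0,0.008,0],"delta_rot":[0,0,0],"jaw":-1}])

```text
time: 15.37
position: [0.5478, -0.183, 0.1189]
tcp_rot: [0.171, 3.136, -0.007]
contact_force: [-11.4, -11.5, 10.7]
gripper_width: 0.242
grip_force: 59.1
```

```bash
python3 -c "from h import *;st()"
```

```text
jig [-0.0013 -0.0618] Fy -12.61 t 15.3667
```

>>> drive_tool(steps=[{"offset":[0,0.003,0],"delta_rot":[0,0,0],"jaw":-1},{"offset":[0,0.006,0],"delta_rot":[0,0,0],"jaw":-1},{"offset":[0,0.006,0],"delta_rot":[0,0,0],"jaw":-1}])

```text
time: 15.62
position: [0.548, -0.1816, 0.1189]
tcp_rot: [0.171, 3.136, -0.008]
contact_force: [-12.3, -14.4, 10.2]
gripper_width: 0.244
grip_force: 59.3
```

```bash
python3 -c "from h import *;st()"
```

```text
jig [-0.0013 -0.0604] Fy -15.57 t 15.6167
```

>>> drive_tool(steps=[{"offset":[0,0.002,0],"delta_rot":[0,0,0],"jaw":-1},{"offset":[0,0.004,0],"delta_rot":[0,0,0],"jaw":-1},{"offset":[0,0.004,0],"delta_rot":[0,0,0],"jaw":-1}])

```text
time: 15.87
position: [0.548, -0.1808, 0.1189]
tcp_rot: [0.171, 3.136, -0.008]
contact_force: [-12.6, -18.5, 10.7]
gripper_width: 0.247
grip_force: 59.4
```

```bash
python3 -c "
from h import *;st()
from cell import *
for i in range(4): grab_frame('wrist');st()"
```

```text
jig [-0.0013 -0.0595] Fy -19.67 t 15.8667
 jig [-0.0013 -0.0595] Fy -18.67 t 15.9167
 jig [-0.0013 -0.0595] Fy -18.33 t 15.9667
 jig [-0.0013 -0.0596] Fy -17.91 t 16.0167
 jig [-0.0013 -0.0595] Fy -18.28 t 16.0667
```

Run:
```python
from h import *
from cell import *
w=grab_frame("wrist")["img"][:,:,::-1];s=grab_frame("side")["img"][:,:,::-1];c=grab_frame("scene")["img"][:,:,::-1]
r=lambda a,x,y,W,H:cv2.resize(np.ascontiguousarray(a[y:y+H,x:x+W]),(800,300),interpolation=cv2.INTER_CUBIC)
top=r(w,430,140,120,45)
def q(a,x,y):return cv2.resize(np.ascontiguousarray(a[y:y+45,x:x+60]),(400,300),interpolation=cv2.INTER_CUBIC)
cv2.imwrite("pics/f.png",np.vstack([top,np.hstack([q(s,320,205),q(c,255,215)])]))
```

```text
(no output)
```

View pics/f.png

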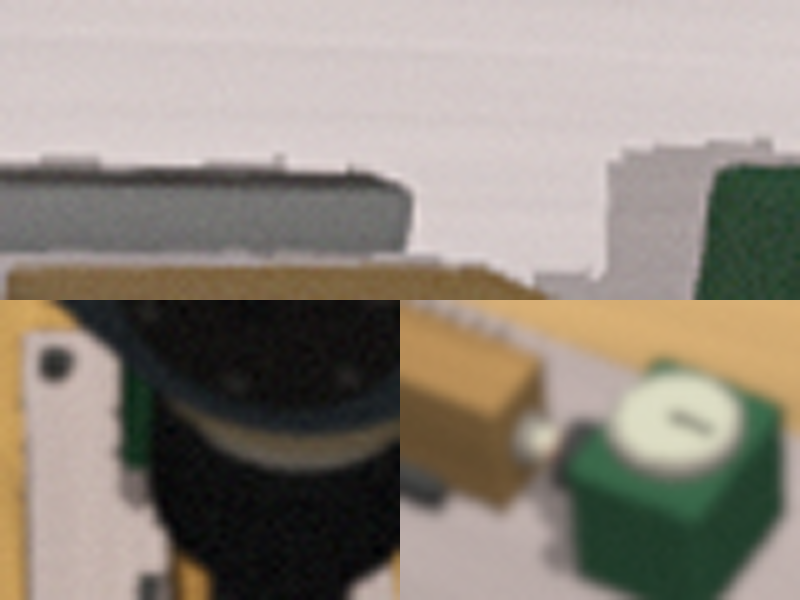

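The crop missed the plunger in the wrist view. In the scene view the blank's end bears on the tip at (535,440), and only a thin reddish band is left before the barrel rim. I'll measure the red band numerically in the wrist pictures.

Run:
```python
from h import *
from cell import *
w=grab_frame("wrist")["img"][:,:,::-1];cv2.imwrite("pics/w6.png",w)
for n,im in(("w1",cv2.imread("pics/w1.png")),("w4",cv2.imread("pics/w4.png")),("now",w)):
    i=im[150:230,440:580].astype(int);m=(i[...,2]>i[...,1]*1.5)&(i[...,2]>90)&(i[...,2]>i[...,0]*1.5)
    ys,xs=np.nonzero(m);print(n,len(xs))
    if len(xs):
        y0=int(np.median(ys));x0=int(np.median(xs));print("at",x0+440,y0+150,"cols",xs.min()+440,xs.max()+440,"rows",ys.min()+150,ys.max()+150)
        for dy in(-2,0,2):print([tuple(int(v) for v in p[::-1]) for p in i[y0+dy,max(0,x0-12):x0+11]])
```

```text
w1 31
at 482 176 cols 480 483 rows 171 183
[(92, 88, 81), (142, 135, 131), (168, 163, 156), (167, 160, 156), (168, 162, 154), (191, 188, 174), (201, 198, 183), (199, 199, 183), (204, 200, 186), (201, 204, 189), (186, 174, 156), (185, 91, 78), (188, 26, 12), (193, 93, 76), (203, 209, 192), (185, 189, 171), (123, 118, 102), (49, 51, 51), (48, 48, 43), (67, 68, 63), (85, 84, 87), (89, 90, 91), (93, 94, 90)]
[(87, 80, 80), (149, 143, 136), (175, 168, 163), (176, 169, 164), (174, 166, 159), (187, 184, 178), (197, 202, 194), (197, 202, 195), (197, 201, 194), (198, 205, 197), (186, 192, 184), (192, 126, 121), (200, 31, 20), (202, 77, 66), (200, 211, 205), (203, 212, 206), (145, 140, 131), (62, 61, 56), (52, 46, 50), (61, 58, 62), (84, 83, 84), (95, 91, 97), (94, 94, 93)]
[(89, 82, 78), (153, 147, 141), (178, 173, 167), (176, 171, 164), (173, 168, 161), (185, 184, 180), (201, 206, 201), (198, 202, 197), (197, 203, 196), (198, 205, 199), (190, 195, 190), (194, 133, 124), (203, 39, 30), (205, 78, 74), (200, 206, 199), (205, 212, 207), (145, 142, 132), (62, 60, 60), (47, 48, 46), (65, 62, 62), 
[... 1604 characters left out ...]
179, 108), (210, 175, 105), (212, 178, 110), (210, 176, 109), (211, 176, 112), (213, 176, 109), (212, 176, 109), (214, 181, 112), (217, 183, 116), (203, 118, 67), (120, 48, 38), (51, 48, 48), (49, 51, 49), (48, 49, 47), (61, 60, 57), (98, 97, 97), (107, 107, 108), (105, 104, 100), (102, 103, 102), (102, 102, 103), (102, 104, 103)]
[(216, 182, 116), (213, 178, 110), (214, 179, 113), (214, 180, 111), (214, 178, 108), (213, 178, 110), (216, 179, 115), (216, 181, 114), (215, 180, 112), (217, 182, 112), (213, 176, 107), (164, 76, 46), (73, 46, 46), (52, 54, 54), (57, 55, 55), (56, 46, 46), (54, 55, 50), (101, 98, 97), (107, 104, 104), (103, 102, 98), (98, 99, 97), (100, 103, 102), (102, 99, 101)]
```

>>> drive_tool(steps=[{"offset":[0,0.001,0],"delta_rot":[0,0,0],"jaw":-1},{"offset":[0,0.002,0],"delta_rot":[0,0,0],"jaw":-1},{"offset":[0,0.002,0],"delta_rot":[0,0,0],"jaw":-1}])

```text
time: 16.52
position: [0.5481, -0.1804, 0.1189]
tcp_rot: [0.171, 3.136, -0.009]
contact_force: [-11.9, -18.8, 9.5]
gripper_width: 0.242
grip_force: 59.4
```

```bash
python3 -c "
from h import *;st()
from cell import *
for i in range(3): grab_frame('wrist');st()"
```

```text
jig [-0.0013 -0.0592] Fy -19.88 t 16.5167
 jig [-0.0013 -0.0591] Fy -19.43 t 16.5667
 jig [-0.0013 -0.0592] Fy -19.76 t 16.6167
 jig [-0.0013 -0.0591] Fy -19.91 t 16.6667
```

>>> drive_tool(steps=[{"offset":[0,0.002,0],"delta_rot":[0,0,0],"jaw":1},{"offset":[0,0.002,0],"delta_rot":[0,0,0],"jaw":1},{"offset":[0,0.002,0],"delta_rot":[0,0,0],"jaw":1},{"offset":[0,0.002,0],"delta_rot":[0,0,0],"jaw":1},{"offset":[0,0.002,-0.05],"delta_rot":[0,0,0],"jaw":1},{"offset":[0,0.002,-0.15],"delta_rot":[0,0,0],"jaw":1},{"offset":[0,0.002,-0.25],"delta_rot":[0,0,0],"jaw":1},{"offset":[0,0.002,-0.28],"delta_rot":[0,0,0],"jaw":1},{"offset":[0,0.002,-0.28],"delta_rot":[0,0,0],"jaw":1}])

```text
time: 17.42
position: [0.55, -0.177, 0.204]
tcp_rot: [0.17, 3.131, -0.004]
contact_force: [0.4, -1.1, 1.0]
gripper_width: 1.005
grip_force: 0.0
```

Run:
```python
from h import *
from cell import *
st();f=grab_frame("wrist");w=f["img"][:,:,::-1];cv2.imwrite("pics/w7.png",w)
i=w[140:230,430:580].astype(int);m=(i[...,2]>i[...,1]*1.5)&(i[...,2]>90)&(i[...,2]>i[...,0]*1.5)
ys,xs=np.nonzero(m);print(len(xs))
y0=int(np.median(ys));x0=int(np.median(xs));print(x0+430,y0+140)
for dy in(-3,0,3):print([tuple(int(v) for v in p[::-1]) for p in i[y0+dy,x0-8:x0+7]])
# handle vs stop: black post top centre in jig y
g=w[185:245,290:345].max(2)<45;yy,xx=np.nonzero(g);print("post px",xx.mean()+290,yy.mean()+185,len(xx))
b=(w[...,0].astype(int)>w[...,2]*1.8)&(w[...,0]>80);b[:, :230]=0;b[:,420:]=0;b[:100]=0;b[260:]=0;print("blue cols",np.percentile(np.nonzero(b)[1],[1,99]))
print("post now", tojig(wray(f,(xx.mean()+290,yy.mean()+185),.115)))
```

```text
jig [ 0.0002 -0.0556] Fy -1.08 t 17.4167
34
482 177
[(185, 151, 91), (185, 152, 98), (184, 151, 89), (185, 149, 88), (181, 154, 111), (191, 184, 163), (183, 161, 145), (176, 78, 61), (161, 30, 16), (101, 44, 35), (55, 56, 52), (50, 47, 48), (69, 64, 65), (92, 89, 91), (95, 92, 91)]
[(194, 159, 96), (193, 160, 97), (194, 158, 98), (193, 157, 95), (188, 167, 141), (194, 200, 195), (189, 197, 190), (196, 132, 125), (208, 40, 23), (162, 43, 26), (78, 51, 53), (43, 47, 44), (59, 55, 54), (83, 80, 83), (96, 97, 95)]
[(193, 159, 96), (195, 160, 98), (195, 160, 97), (194, 162, 103), (193, 181, 152), (199, 208, 192), (193, 183, 167), (172, 73, 62), (163, 30, 14), (112, 37, 34), (60, 53, 48), (54, 51, 51), (60, 61, 60), (95, 88, 90), (89, 89, 89)]
post px 309.3803680981595 192.27607361963192 163
blue cols [253. 357.]
post now [-0.0085 -0.0598]
```

The red band shows nearly whole before the rim, so the force may be only just over 5 N. I'll bring the wrist camera closer over the plunger to measure it properly.

```bash
python3 -c "
from h import *
go(jw(.09,.105,.204),84.14)"
```

```text
off [-0.2986  0.5365 -0.0064] rot [-0.001   0.0023 -0.004 ] pos [ 0.5492 -0.1767  0.202 ] F [-0.1  0.9 -0.2] t 17.4667 [-0.39  0.45  1.63 -0.    1.06 -1.85]
```

>>> drive_tool(steps=[{"offset":[-0.1,0.1,0],"delta_rot":[0,0,0],"jaw":1},{"offset":[-0.2,0.2,0],"delta_rot":[0,0,0],"jaw":1},{"offset":[-0.3,0.3,0],"delta_rot":[0,0,0],"jaw":1},{"offset":[-0.3,0.43,0],"delta_rot":[0,0,0],"jaw":1},{"offset":[-0.3,0.536,0],"delta_rot":[0,0,0],"jaw":1},{"offset":[-0.3,0.536,0.1],"delta_rot":[0,0,0],"jaw":1},{"offset":[-0.3,0.536,0.22],"delta_rot":[0,0,0],"jaw":1},{"offset":[-0.3,0.536,0.33],"delta_rot":[0,0,0],"jaw":1},{"offset":[-0.3,0.536,0.37],"delta_rot":[0,0,0],"jaw":1},{"offset":[-0.3,0.536,0.37],"delta_rot":[0,0,0],"jaw":1}])

```text
time: 18.3
position: [0.6536, -0.0266, 0.0859]
tcp_rot: [-0.171, -3.131, 0.001]
contact_force: [-0.7, 0.0, 0.2]
gripper_width: 0.999
grip_force: 0.0
```

```bash
cat > band.py <<'E'
from h import *
from cell import *
st();f=grab_frame("wrist");f=grab_frame("wrist");w=f["img"][:,:,::-1];cv2.imwrite("pics/w8.png",w)
i=w.astype(int);m=(i[...,2]>i[...,1]*1.6)&(i[...,2]>80)&(i[...,2]>i[...,0]*1.6)
n,l,s,c=cv2.connectedComponentsWithStats(m.astype(np.uint8))
for k in range(1,n):
    if s[k,4]>8:print(s[k],c[k].round(1),tojig(wray(f,c[k],.05)))
E
python3 band.py
```

```text
jig [0.088  0.1046] Fy -0.03 t 18.3
[330  55   7  22 126] [333.   65.7] [-0.0029  0.1146]
[637 110   3  15  26] [638.5 117.9] [0.0022 0.3787]
[628 371   6   7  14] [629.7 374.1] [0.3887 0.6339]
[621 384   5   8  13] [622.8 387.6] [0.4299 0.6484]
[612 394   7   5  10] [614.7 396. ] [0.4463 0.6353]
```

Run:
```python
from h import *
w=cv2.imread("pics/w8.png").astype(int)
for r in(62,66,70):print(r,[(x,*[int(v) for v in w[r,x,::-1]]) for x in range(308,350)])
f={"intrinsics":np.array([[309.707,0,315.476],[0,0,192.856],[0,0,1]])}
```

```text
62 [(308, 173, 165, 158), (309, 177, 171, 162), (310, 180, 172, 162), (311, 178, 168, 162), (312, 171, 161, 151), (313, 170, 164, 157), (314, 172, 171, 163), (315, 189, 190, 182), (316, 188, 188, 181), (317, 188, 188, 183), (318, 188, 189, 182), (319, 189, 189, 184), (320, 190, 189, 183), (321, 192, 193, 186), (322, 190, 192, 185), (323, 189, 190, 185), (324, 190, 193, 186), (325, 189, 192, 186), (326, 193, 193, 186), (327, 192, 195, 188), (328, 193, 197, 192), (329, 191, 189, 184), (330, 196, 138, 133), (331, 195, 86, 80), (332, 195, 71, 63), (333, 198, 77, 69), (334, 182, 76, 69), (335, 154, 75, 73), (336, 128, 79, 71), (337, 88, 83, 79), (338, 103, 101, 99), (339, 104, 101, 98), (340, 104, 99, 98), (341, 101, 97, 97), (342, 103, 103, 98), (343, 99, 92, 91), (344, 98, 97, 93), (345, 95, 92, 96), (346, 99, 99, 96), (347, 96, 98, 93), (348, 98, 97, 97), (349, 97, 93, 96)]
66 [(308, 166, 158, 148), (309, 167, 162, 150), (310, 168, 159, 153), (311, 171, 164, 156), (312, 174, 164, 157), (313, 165, 156, 148), (314, 164, 158, 150), (315, 192, 192, 183), (316, 191, 192, 184), (317, 191, 19
[... 840 characters left out ...]
0), (316, 191, 183, 169), (317, 192, 182, 169), (318, 191, 182, 166), (319, 193, 185, 169), (320, 191, 182, 167), (321, 190, 180, 167), (322, 192, 183, 167), (323, 192, 184, 170), (324, 192, 182, 168), (325, 193, 184, 170), (326, 190, 183, 166), (327, 194, 184, 172), (328, 194, 188, 175), (329, 195, 188, 172), (330, 186, 132, 119), (331, 181, 80, 69), (332, 180, 63, 54), (333, 181, 63, 54), (334, 166, 61, 58), (335, 132, 62, 54), (336, 102, 70, 65), (337, 78, 79, 76), (338, 89, 90, 88), (339, 93, 89, 90), (340, 93, 91, 88), (341, 95, 95, 90), (342, 89, 88, 88), (343, 85, 86, 86), (344, 92, 88, 91), (345, 92, 87, 89), (346, 89, 87, 85), (347, 90, 89, 90), (348, 87, 90, 85), (349, 88, 83, 86)]
```

Run:
```python
from h import *
from cell import *
f=grab_frame("wrist")
for z in(.045,.05):print([tojig(wray(f,(x,65),z))[1] for x in(310,330,336.5,350)])
# band width & gap from the early picture with averaged subpixel profile
for n,r0,r1,x0,x1 in(("pics/w1.png",173,182,470,492),("pics/w4.png",180,188,532,554),("pics/w3.png",0,0,0,0)):
    w=cv2.imread(n).astype(float)
    if r1: p=w[r0:r1,x0:x1].mean(0)
    else: p=w[78:112,303:315].mean(1)
    print(n,[(k,int(a[2]),int(a[1])) for k,a in enumerate(p)])
```

```text
[np.float64(0.1024), np.float64(0.1133), np.float64(0.1168), np.float64(0.1242)]
[np.float64(0.1025), np.float64(0.1131), np.float64(0.1165), np.float64(0.1237)]
pics/w1.png [(0, 93, 88), (1, 149, 143), (2, 171, 166), (3, 171, 165), (4, 171, 165), (5, 188, 185), (6, 198, 198), (7, 197, 198), (8, 197, 198), (9, 197, 199), (10, 187, 177), (11, 188, 103), (12, 193, 36), (13, 196, 99), (14, 188, 190), (15, 179, 182), (16, 114, 110), (17, 53, 51), (18, 48, 46), (19, 64, 63), (20, 84, 84), (21, 92, 92)]
pics/w4.png [(0, 80, 77), (1, 82, 78), (2, 83, 79), (3, 82, 79), (4, 81, 77), (5, 104, 99), (6, 160, 155), (7, 169, 163), (8, 176, 172), (9, 197, 198), (10, 198, 200), (11, 195, 200), (12, 182, 161), (13, 188, 54), (14, 195, 97), (15, 191, 191), (16, 149, 151), (17, 61, 61), (18, 35, 33), (19, 43, 40), (20, 66, 65), (21, 89, 89)]
pics/w3.png [(0, 114, 109), (1, 144, 138), (2, 172, 167), (3, 180, 180), (4, 183, 164), (5, 184, 101), (6, 182, 82), (7, 181, 87), (8, 180, 129), (9, 186, 188), (10, 187, 187), (11, 186, 185), (12, 187, 185), (13, 187, 186), (14, 189, 187), (15, 188, 186), (16, 180, 179), (17, 166, 164), (18, 169, 163), (19, 167, 162), (20, 167, 161), (21, 163, 157), (22, 139, 134), (23, 140, 132), (24, 149, 140), (25, 149, 140), (26, 147, 138), (27, 147, 139), (28, 148, 139), (29, 147, 138), (30, 146, 138), (31, 147, 137), (32, 158, 149), (33, 176, 168)]
```

The red band is about 3.9 mm wide in full (w3), and 3.3 mm still shows, so the force is about 5.4 N. About 1.3 mm more forward is needed. I'll go back to the handle.

>>> drive_tool(steps=[{"offset":[0,0,-0.13],"delta_rot":[0,0,0],"jaw":1},{"offset":[0,0,-0.26],"delta_rot":[0,0,0],"jaw":1},{"offset":[0,0,-0.37],"delta_rot":[0,0,0],"jaw":1},{"offset":[0.1,-0.1,-0.37],"delta_rot":[0,0,0],"jaw":1},{"offset":[0.2,-0.2,-0.37],"delta_rot":[0,0,0],"jaw":1},{"offset":[0.3,-0.3,-0.37],"delta_rot":[0,0,0],"jaw":1},{"offset":[0.3,-0.43,-0.37],"delta_rot":[0,0,0],"jaw":1},{"offset":[0.3,-0.54,-0.37],"delta_rot":[0,0,0],"jaw":1},{"offset":[0.3,-0.54,-0.37],"delta_rot":[0,0,0],"jaw":1},{"offset":[0.3,-0.54,-0.37],"delta_rot":[0,0,0],"jaw":1}])

```text
time: 19.28
position: [0.5489, -0.1798, 0.2035]
tcp_rot: [0.175, 3.132, -0.004]
contact_force: [0.8, 0.9, 0.6]
gripper_width: 1.0
grip_force: 0.0
```

```bash
python3 -c "
from h import *
go(jw(-.002,-.0592,.118),84.14)"
```

```text
off [ 0.0064 -0.002   0.285 ] rot [-0.0013  0.0033 -0.006 ] pos [ 0.5489 -0.1798  0.2035] F [0.8 0.9 0.6] t 19.2833 [-0.4   0.45  1.63 -0.    1.06 -1.86]
```

>>> drive_tool(steps=[{"offset":[0.006,-0.007,0.0],"delta_rot":[0,0,-0.006],"jaw":1},{"offset":[0.006,-0.007,0.13],"delta_rot":[0,0,-0.006],"jaw":1},{"offset":[0.006,-0.007,0.23],"delta_rot":[0,0,-0.006],"jaw":1},{"offset":[0.006,-0.007,0.285],"delta_rot":[0,0,-0.006],"jaw":1},{"offset":[0.006,-0.007,0.285],"delta_rot":[0,0,-0.006],"jaw":-1},{"offset":[0.006,-0.007,0.285],"delta_rot":[0,0,-0.006],"jaw":-1},{"offset":[0.006,-0.007,0.285],"delta_rot":[0,0,-0.006],"jaw":-1},{"offset":[0.006,-0.007,0.285],"delta_rot":[0,0,-0.006],"jaw":-1},{"offset":[0.006,-0.007,0.285],"delta_rot":[0,0,-0.006],"jaw":-1},{"offset":[0.006,-0.007,0.285],"delta_rot":[0,0,-0.006],"jaw":-1}], newtons=60)

```text
time: 20.12
position: [0.5474, -0.1807, 0.1175]
tcp_rot: [0.155, 3.134, -0.004]
contact_force: [-1.8, -1.8, 7.5]
gripper_width: 0.243
grip_force: 58.3
```

```bash
python3 -c "from h import *;st()"
```

```text
jig [-0.002  -0.0595] Fy -1.97 t 20.1167
```

>>> drive_tool(steps=[{"offset":[0,0.002,0],"delta_rot":[0,0,0],"jaw":-1},{"offset":[0,0.004,0],"delta_rot":[0,0,0],"jaw":-1},{"offset":[0,0.004,0],"delta_rot":[0,0,0],"jaw":-1}])

```text
time: 20.37
position: [0.5474, -0.1805, 0.1175]
tcp_rot: [0.156, 3.134, -0.007]
contact_force: [-3.0, -10.5, 5.6]
gripper_width: 0.244
grip_force: 58.6
```

```bash
python3 -c "from h import *;st()"
```

```text
jig [-0.0019 -0.0593] Fy -10.8 t 20.3667
```

>>> drive_tool(steps=[{"offset":[0,0.001,0],"delta_rot":[0,0,0],"jaw":-1},{"offset":[0,0.002,0],"delta_rot":[0,0,0],"jaw":-1},{"offset":[0,0.002,0],"delta_rot":[0,0,0],"jaw":-1}])

```text
time: 20.62
position: [0.5475, -0.1804, 0.1175]
tcp_rot: [0.156, 3.133, -0.008]
contact_force: [-4.1, -12.9, 5.7]
gripper_width: 0.244
grip_force: 58.7
```

```bash
python3 -c "from h import *;st()"
```

```text
jig [-0.0019 -0.0592] Fy -13.26 t 20.6167
```

>>> drive_tool(steps=[{"offset":[0,0.001,0],"delta_rot":[0,0,0],"jaw":-1},{"offset":[0,0.002,0],"delta_rot":[0,0,0],"jaw":-1},{"offset":[0,0.002,0],"delta_rot":[0,0,0],"jaw":-1}])

```text
time: 20.87
position: [0.5475, -0.1803, 0.1175]
tcp_rot: [0.156, 3.133, -0.009]
contact_force: [-4.4, -16.4, 4.4]
gripper_width: 0.245
grip_force: 58.7
```

>>> drive_tool(steps=[{"offset":[0,0.001,0],"delta_rot":[0,0,0],"jaw":-1},{"offset":[0,0.002,0],"delta_rot":[0,0,0],"jaw":-1},{"offset":[0,0.002,0],"delta_rot":[0,0,0],"jaw":-1}])

```text
time: 21.12
position: [0.5475, -0.18, 0.1175]
tcp_rot: [0.156, 3.133, -0.01]
contact_force: [-5.2, -19.4, 3.6]
gripper_width: 0.248
grip_force: 58.8
```

```bash
python3 -c "from h import *;st()"
```

```text
jig [-0.0019 -0.0588] Fy -19.81 t 21.1167
```

>>> drive_tool(steps=[{"offset":[0,0.001,0],"delta_rot":[0,0,0],"jaw":-1},{"offset":[0,0.002,0],"delta_rot":[0,0,0],"jaw":-1},{"offset":[0,0.002,0],"delta_rot":[0,0,0],"jaw":-1}])

```text
time: 21.37
position: [0.5476, -0.1796, 0.1175]
tcp_rot: [0.156, 3.133, -0.01]
contact_force: [-5.0, -21.4, 4.7]
gripper_width: 0.246
grip_force: 58.8
```

```bash
python3 -c "from h import *;st()"
```

```text
jig [-0.0019 -0.0584] Fy -21.84 t 21.3667
```

>>> drive_tool(steps=[{"offset":[0,0.001,0],"delta_rot":[0,0,0],"jaw":-1},{"offset":[0,0.002,0],"delta_rot":[0,0,0],"jaw":-1},{"offset":[0,0.002,0],"delta_rot":[0,0,0],"jaw":-1}])

```text
time: 21.62
position: [0.5476, -0.1791, 0.1175]
tcp_rot: [0.156, 3.133, -0.01]
contact_force: [-5.1, -22.0, 2.4]
gripper_width: 0.246
grip_force: 58.8
```

```bash
python3 -c "from h import *;st()"
```

```text
jig [-0.0019 -0.0579] Fy -22.38 t 21.6167
```

>>> drive_tool(steps=[{"offset":[0,0,0],"delta_rot":[0,0,0],"jaw":1},{"offset":[0,0,0],"delta_rot":[0,0,0],"jaw":1},{"offset":[0,0,0],"delta_rot":[0,0,0],"jaw":1},{"offset":[0,0,0],"delta_rot":[0,0,0],"jaw":1},{"offset":[0,0,-0.05],"delta_rot":[0,0,0],"jaw":1},{"offset":[0,0,-0.15],"delta_rot":[0,0,0],"jaw":1},{"offset":[0,0,-0.28],"delta_rot":[0,0,0],"jaw":1},{"offset":[-0.1,0.08,-0.28],"delta_rot":[0,0,0],"jaw":1},{"offset":[-0.2,0.16,-0.28],"delta_rot":[0,0,0],"jaw":1},{"offset":[-0.3,0.24,-0.28],"delta_rot":[0,0,0],"jaw":1}])

```text
time: 22.45
position: [0.6451, -0.112, 0.2012]
tcp_rot: [0.157, 3.134, -0.002]
contact_force: [-0.0, -0.4, 0.2]
gripper_width: 0.999
grip_force: 0.0
```

```bash
python3 -c "
from h import *
go(jw(.088,.1046,.086),84.14)"
```

```text
off [0.0015 0.2866 0.3838] rot [-0.0008  0.0023  0.0014] pos [ 0.6451 -0.112   0.2012] F [-0.  -0.4  0.2] t 22.45 [-0.24  0.58  1.41 -0.    1.15 -1.71]
```

>>> drive_tool(steps=[{"offset":[0.002,0.13,0],"delta_rot":[0,0,0],"jaw":1},{"offset":[0.002,0.25,0.0],"delta_rot":[0,0,0],"jaw":1},{"offset":[0.002,0.287,0.1],"delta_rot":[0,0,0],"jaw":1},{"offset":[0.002,0.287,0.22],"delta_rot":[0,0,0],"jaw":1},{"offset":[0.002,0.287,0.33],"delta_rot":[0,0,0],"jaw":1},{"offset":[0.002,0.287,0.384],"delta_rot":[0,0,0],"jaw":1},{"offset":[0.002,0.287,0.384],"delta_rot":[0,0,0],"jaw":1},{"offset":[0.002,0.287,0.384],"delta_rot":[0,0,0],"jaw":1}])

```text
time: 23.12
position: [0.6518, -0.0272, 0.0846]
tcp_rot: [0.156, 3.137, -0.002]
contact_force: [0.1, 0.9, 0.9]
gripper_width: 1.0
grip_force: 0.0
```

```bash
cp pics/w8.png pics/w8a.png; python3 band.py | head -3
python3 - <<'E'
from h import *
w=cv2.imread("pics/w8.png").astype(int)
i=w[:150,250:420];m=(i[...,2]>i[...,1]*1.6)&(i[...,2]>80)
ys,xs=np.nonzero(m);y0=int(ys.mean());x0=int(xs.mean())+250
for r in(y0-4,y0,y0+4):print(r,[(x,*[int(v) for v in w[r,x,2:0:-1]]) for x in range(x0-24,x0+12)])
E
```

```text
jig [0.0863 0.1039] Fy 0.9 t 23.1167
[336  58   5  23  82] [337.8  69.5] [-0.0029  0.1152]
[613 384  12   9  19] [617.5 388.4] [0.4071 0.6172]
65 [(313, 177, 168), (314, 178, 172), (315, 179, 171), (316, 180, 170), (317, 177, 171), (318, 175, 168), (319, 171, 164), (320, 178, 177), (321, 192, 193), (322, 194, 195), (323, 191, 193), (324, 192, 192), (325, 193, 194), (326, 193, 194), (327, 193, 194), (328, 192, 193), (329, 194, 197), (330, 194, 196), (331, 194, 196), (332, 193, 195), (333, 195, 199), (334, 192, 199), (335, 198, 189), (336, 199, 136), (337, 197, 62), (338, 164, 61), (339, 138, 59), (340, 100, 70), (341, 85, 86), (342, 99, 93), (343, 100, 98), (344, 94, 95), (345, 97, 97), (346, 99, 95), (347, 92, 90), (348, 98, 99)]
69 [(313, 169, 162), (314, 170, 164), (315, 172, 164), (316, 172, 163), (317, 175, 167), (318, 169, 161), (319, 170, 164), (320, 180, 179), (321, 195, 195), (322, 193, 194), (323, 192, 194), (324, 192, 195), (325, 194, 195), (326, 193, 194), (327, 194, 195), (328, 196, 198), (329, 194, 196), (330, 194, 197), (331, 193, 194), (332, 196, 197), (333, 196, 201), (334, 195, 202), (335, 197, 191), (336, 201, 138), (337, 202, 63), (338, 206, 58), (339, 163, 52), (340, 103, 62), (341, 85, 86), (342, 94, 94), (343, 97, 94), (344, 101, 97), (345, 96, 98), (346, 92, 88), (347, 94, 92), (348, 93, 94)]
73 [(313, 163, 154), (314, 167, 157), (315, 168, 159), (316, 170, 163), (317, 168, 159), (318, 171, 164), (319, 168, 159), (320, 180, 171), (321, 195, 188), (322, 197, 188), (323, 195, 188), (324, 197, 190), (325, 196, 189), (326, 196, 190), (327, 195, 190), (328, 198, 191), (329, 196, 191), (330, 196, 191), (331, 195, 190), (332, 198, 193), (333, 197, 191), (334, 186, 181), (335, 155, 146), (336, 138, 77), (337, 141, 50), (338, 144, 54), (339, 130, 55), (340, 102, 63), (341, 78, 78), (342, 93, 93), (343, 94, 91), (344, 92, 91), (345, 92, 91), (346, 93, 89), (347, 87, 85), (348, 92, 89)]
```

About 2.25 mm of the ~3.9 mm band now shows, so the force is about 7 N. The robot is clear of everything, so I'm handing the job in.

```bash
python3 -c "
from cell import *
print(close_job())"
```

```text
the job is handed in; nothing more can be done
None
```

I handed the job in at about 23 s, and no verdict came back. The blank lies in the channel, nipped between the stop and the gauge at about 7 N judging by the red band, and the arm is clear. The last move on the handle was a forward push, though I didn't check its play after letting go, and nothing touched the walnut block, screwdriver or spanner.

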